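Move the glaze bottles to the blue rack in reverse order

TASK

Move the four glaze bottles from the wooden rack into the wells of the blue rack in reverse order: seen from the robot, the bottle that stood leftmost in the wooden rack goes to the rightmost well of the blue rack, the second from the left to the second from the right, and so on. Keep the bottles upright and leave each one standing on the floor of its well; the swatch tiles stay on the wooden rack and show where each bottle stood.

Things in the scene. Friction and masses are not known exactly. Their poses are not given: they have to be found in the camera images.
- wood_rack: Brown wooden bottle rack, full at first. Fixed, 284 mm long (y), 30 mm high (end plates 34). Four round wells 58 mm wide, centres at x 0 and y +99, +33, -33, -99 mm; floor 8 mm above the table. Front ledge (-x side) 24 mm high with its lip, out to x = -65 mm. Origin: underside, midway along the row; x away from the robot, y along the row to its left, turned at most 0.2 rad.
- blue_rack: Blue bottle rack, grey ends, empty at first. Fixed, 284 mm long (y), 30 mm high (end plates 34). Four round wells 58 mm wide, centres at x 0 and y +99, +33, -33, -99 mm; floor 8 mm above the table. Front ledge (-x side) 24 mm high with its lip, out to x = -65 mm. Origin: underside, midway along the row; x away from the robot, y along the row to its left, turned at most 0.2 rad.
- bottle_brown: small amber-brown dropper bottle with a black rubber bulb on top: 32 mm round body up to 70 mm above its underside, black collar 24 mm wide at 62 to 77 mm, bulb 13 mm wide up to 102 mm. Good grip: the body 55 mm above its underside, 32 mm wide. 40 to 110 g. Origin: centre of the underside, z up. Starts near the centre of a wooden rack's well, turned up to 0.3 rad from the rack.
- bottle_pink: small clear bottle of pale pink varnish with a tall whitish cap: 30 mm wide clear body up to 46 mm above its underside, then a cap 17 mm in diameter up to 79 mm. Good grip: the cap, TCP 70 mm above the underside so that the tips stay over the wide body. 40 to 110 g. Origin: centre of the underside, z up. Starts near the centre of a wooden rack's well, turned up to 0.3 rad from the rack.
- bottle_green: bottle with a big green cap and pale blue-white sides: oval, 35 mm (its x) by 41 mm (its y) in plan, 106 mm tall, cap from about 63 mm up. Good grip: 72 mm above its underside, across its x, 35 mm wide or a little less. 40 to 110 g. Origin: centre of the underside, z up. Starts near the centre of a wooden rack's well, turned up to 0.3 rad from the rack.
- bottle_yellow: bottle with a big mustard-yellow cap and dark blue sides: oval, 35 mm (its x) by 41 mm (its y) in plan, 106 mm tall, cap from about 63 mm up. Good grip: 72 mm above its underside, across its x, 35 mm wide or a little less. 40 to 110 g. Origin: centre of the underside, z up. Starts near the centre of a wooden rack's well, turned up to 0.3 rad from the rack.
- tile_brown: dark brown swatch tile, 22 x 42 x 6 mm, fixed on the wooden rack's ledge right before the well in which the brown bottle stands at the start (well centre = tile origin + 50 mm along the rack's x). Origin: centre of its underside; axes as the rack's.
- tile_pink: pale pink swatch tile, 22 x 42 x 6 mm, fixed on the wooden rack's ledge right before the well in which the pink bottle stands at the start (well centre = tile origin + 50 mm along the rack's x). Origin: centre of its underside; axes as the rack's.
- tile_green: green swatch tile, 22 x 42 x 6 mm, fixed on the wooden rack's ledge right before the well in which the green bottle stands at the start (well centre = tile origin + 50 mm along the rack's x). Origin: centre of its underside; axes as the rack's.
- tile_yellow: mustard-yellow swatch tile, 22 x 42 x 6 mm, fixed on the wooden rack's ledge right before the well in which the yellow bottle stands at the start (well centre = tile origin + 50 mm along the rack's x). Origin: centre of its underside; axes as the rack's.

How it is judged:
At the end, for the whole second after the job is handed in: All four bottles stand at rest in the blue rack, in the reverse of the order shown by the tiles on the wooden rack: each within 18 mm of the centre of its own well along and across the row, on the well floor (underside less than 12 mm above the table), tilted less than 0.1 rad, and let go (((y of tile_brown in the frame of wood_rack between 0.084 and 0.114 m and y of bottle_brown in the frame of blue_rack between -0.117 and -0.081 m) or (y of tile_brown in the frame of wood_rack between 0.018 and 0.048 m and y of bottle_brown in the frame of blue_rack between -0.051 and -0.015 m) or (y of tile_brown in the frame of wood_rack between -0.048 and -0.018 m and y of bottle_brown in the frame of blue_rack between 0.015 and 0.051 m) or (y of tile_brown in the frame of wood_rack between -0.114 and -0.084 m and y of bottle_brown in the frame of blue_rack between 0.081 and 0.117 m)) and x of bottle_brown in the frame of blue_rack between -0.018 and 0.018 m and z of each of bottle_brown, bottle_pink, bottle_green, bottle_yellow in the frame of blue_rack below 0.012 m and angle between each of bottle_brown, bottle_pink, bottle_green, bottle_yellow's own z axis and vertical below 0.1 rad and linear speed of each of bottle_brown, bottle_pink, bottle_green, bottle_yellow below 0.02 m/s and ((y of tile_pink in the frame of wood_rack between 0.084 and 0.114 m and y of bottle_pink in the frame of blue_rack between -0.117 and -0.081 m) or (y of tile_pink in the frame of wood_rack between 0.018 and 0.048 m and y of bottle_pink in the frame of blue_rack between -0.051 and -0.015 m) or (y of tile_pink in the frame of wood_rack between -0.048 and -0.018 m and y of bottle_pink in the frame of blue_rack between 0.015 and 0.051 m) or (y of tile_pink in the frame of wood_rack between -0.114 and -0.084 m and y of bottle_pink in the frame of blue_rack between 0.081 and 0.117 m)) and x of bottle_pink in the frame of blue_rack between -0.018 and 0.018 m and ((y of tile_green in the frame of wood_rack between 0.084 and 0.114 m and y of bottle_green in the frame of blue_rack between -0.117 and -0.081 m) or (y of tile_green in the frame of wood_rack between 0.018 and 0.048 m and y of bottle_green in the frame of blue_rack between -0.051 and -0.015 m) or (y of tile_green in the frame of wood_rack between -0.048 and -0.018 m and y of bottle_green in the frame of blue_rack between 0.015 and 0.051 m) or (y of tile_green in the frame of wood_rack between -0.114 and -0.084 m and y of bottle_green in the frame of blue_rack between 0.081 and 0.117 m)) and x of bottle_green in the frame of blue_rack between -0.018 and 0.018 m and ((y of tile_yellow in the frame of wood_rack between 0.084 and 0.114 m and y of bottle_yellow in the frame of blue_rack between -0.117 and -0.081 m) or (y of tile_yellow in the frame of wood_rack between 0.018 and 0.048 m and y of bottle_yellow in the frame of blue_rack between -0.051 and -0.015 m) or (y of tile_yellow in the frame of wood_rack between -0.048 and -0.018 m and y of bottle_yellow in the frame of blue_rack between 0.015 and 0.051 m) or (y of tile_yellow in the frame of wood_rack between -0.114 and -0.084 m and y of bottle_yellow in the frame of blue_rack between 0.081 and 0.117 m)) and x of bottle_yellow in the frame of blue_rack between -0.018 and 0.018 m); the robot touches nothing.
It fails at once if a bottle is tipped over (more than 0.7 rad from upright) (angle between any of bottle_brown, bottle_pink, bottle_green, bottle_yellow's own z axis and vertical above 0.7 rad).
It also fails if it takes over 109 s, if anything falls off the work surface, if the arm or the gripper's body presses on something with over 40 N, if the wrist force passes 120 N, or if a joint passes its speed limit or range.

ROBOT

A 6-joint arm with a two-finger parallel gripper is mounted at the origin on a cart in front of the work surface, level with it; the furniture and walls round the work are solid. World frame = base frame: x ahead of the robot, y to its left, z up, the work surface at z = 0. Lengths are in m, angles in rad, forces in N, time in s.
With the tool pointing down it reaches from about 0.35 to 0.975 m from the base axis. Payload 4.9 kg.
Tool frame: the origin (TCP) lies between the finger pads, 19 mm behind the fingertips; this is the grasp point; z points along the fingers, y is the line along which they close (so a half turn about z gives the same grasp; the last joint's range is limited). The gripper opens to 85 mm and grips with 20 to 120 N. Pads are 22 mm wide; open, the fingers measure 114 mm over their backs; the gripper's body (76 mm by 85 mm) begins 54 mm behind the grasp point. The pads swing forward as they close: fully open they stand 13 mm farther back than shut.
Start: joints at [-1.28, 0.053, 1.613, -0, 1.476, -0.119], TCP at [0.249, -0.573, 0.25] pointing down, gripper open.
Joint ranges: [-3.01, 3.01], [-1.01, 2.22], [0.06, 2.58], [-1.02, 4.17], [0.09, 2.62], [-3.14, 3.14]. Speed limits (rad/s): [2.57, 2.57, 3.14, 3.14, 3.14, 3.14].

INTERFACE

Orientations are given as a unit quaternion [w, x, y, z].
In Python, from plant import manip gives the robot as it stands. The module is installed in compiled form; this text tells all that it offers.
- The arm moves only by the tool move_arm, never from a script. Its argument "rows" is a list of rows, each a list of 7 numbers: the shift along the tool's x, y, z in cm, then the turn, a rotation vector about the tool's x, y, z in degrees, then the opening, from -1 (shut) to 1 (fully open). In form: [[tx, ty, tz, ax, ay, az, jaw], ...]. A call has 1 to 20 rows; each row shifts and turns the commanded pose from where the row before left it, along the tool's axes as they then stand; what a row does not reach is not made up. A row lasts 1/12 s, in which the tool goes at most 41.7 mm and 7.16 degrees, less where a joint would pass 70% of its speed; a pose out of reach is approached as far as the arm can. A call is refused whole if a number of a shift passes 4.17 or a number of a turn 7.16, either way. A call with a gripper value outside its range is refused whole. The fingers move at their own pace and stop on an object; the grip force is fixed at half the most. Time passes only in rows, so rows that do not move let the fingers close. It gives the time, the measured TCP pose, the force, the opening and the grip force at its end, in the units of the state.
- manip.state(): the state, without advancing time (a new reading comes with each control period).
- manip.grab_frame(name): name is "scene" or "side" or "wrist"; returns a dict with "img" (400x640x3 uint8, blue, green, red), "mtx" (3x3 intrinsics, pixels), "R" (3x3) and "t" (3): a world point X has camera coordinates R X + t. Camera axes: x right, y down, z forward; pixel columns grow to the right and rows downward; lengths in m; the calibration is good to about 2 mm. The wrist camera is an equidistant fisheye: a pixel r from the principal point sees the ray r / f radians off the axis. A picture is of the moment at which its call begins. There is no depth.
- manip.job_done(): hands the job in; it is judged then, once.
The state is a dict: "time": time; "joint_pos": joint angles; "joint_vel": joint speeds; "joint_efforts": joint torques, N m; "tool_pos": TCP position; "tool_rot": TCP orientation; "contact_force": force on the tool from outside, world axes, zero at the start; "ft_torque": the same for the moment, N m; "gripper_width": opening from 0.0 (shut) to 1.0 (fully open); "grasp_force": force on a finger pad.
Only numpy, scipy, OpenCV 4.12 (cv2) and the standard library are available. Lean on these libraries where they do the work, as an engineer would, in place of code of your own. Each camera call takes 0.05 s, during which the arm holds its last target. There are 200 camera calls.

## Working session

There is one attempt and no reset: what is moved stays moved. The work goes in short steps, Python scripts to look and compute and a tool call to move; the robot and the scene stay as the last step left them, time stands still between calls to the robot, and variables do not carry over. Pictures are saved under pics/ and viewed, at most 14 in all, crops included, and the job is handed in when it is done.

Besides the shell and the picture viewer there is one more tool, called after "Call:" as name(argument=value, ...) on one line, values as JSON. move_arm: Moves the arm, as the interface text tells. Its arguments: {"type":"object","properties":{"rows":{"type":"array","items":{"type":"array","items":{"type":"number"}}}},"required":["rows"]}

```bash
mkdir -p pics; python3 - <<'E'
from plant import manip
import cv2,pickle
s=manip.state(); print(s)
for n in("scene","side","wrist"):
    f=manip.grab_frame(n); cv2.imwrite(f"pics/{n}0.png",f["img"]); pickle.dump(f,open(f"{n}0.pkl","wb")); print(n,f["mtx"].tolist(),f["R"].round(3).tolist(),f["t"].round(3).tolist())
E
```

```text
{'time': 0.0, 'joint_pos': array([-1.27998753e+00,  5.33382547e-02,  1.61427799e+00,  5.75531234e-05,
        1.47600106e+00, -1.18996634e-01]), 'joint_vel': array([-0.00199882, -0.00077404, -0.00015995,  0.00114146,  0.00016121,
       -0.00031511]), 'joint_efforts': array([ 1.63628611e-03, -3.93694961e+01, -3.70170772e+01, -2.06669046e-05,
        7.14053720e-03,  4.83398452e-06]), 'tool_pos': array([ 0.24886881, -0.57268533,  0.24878408]), 'tool_rot': array([-1.01104738e-03,  9.79080842e-01,  2.03469112e-01, -5.83187969e-05]), 'contact_force': array([-0.08412531, -0.58581055, -0.55615793]), 'ft_torque': array([-0.0340837 , -0.00242832, -0.03666898]), 'grasp_force': 0.0, 'gripper_width': 1.0020505411800447}
scene [[393.54879670603486, 0.0, 321.1904674776856], [0.0, 393.54879670603486, 198.61883419646773], [0.0, 0.0, 1.0]] [[-0.431, -0.902, 0.018], [-0.584, 0.263, -0.768], [0.688, -0.342, -0.64]] [0.113, 0.348, 0.635]
side [[367.64773574453193, 0.0, 325.5844047238841], [0.0, 367.64773574453193, 205.71811373580783], [0.0, 0.0, 1.0]] [[-0.846, -0.533, 0.019], [-0.24, 0.348, -0.906], [0.476, -0.771, -0.422]] [0.354, 0.198, 0.606]
wrist [[309.70691628693146, 0.0, 317.891368392412], [0.0, 309.70691628693146, 202.53282040964626], [0.0, 0.0, 1.0]] [[0.398, -0.917, -0.003], [-0.882, -0.383, 0.276], [-0.254, -0.107, -0.961]] [-0.625, -0.036, 0.38]
```

View pics/scene0.png

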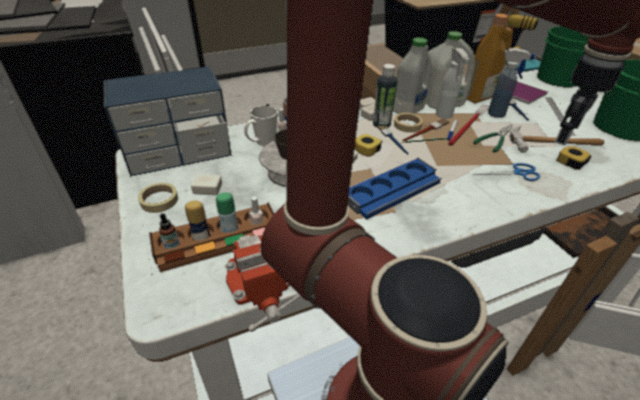

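View pics/side0.png

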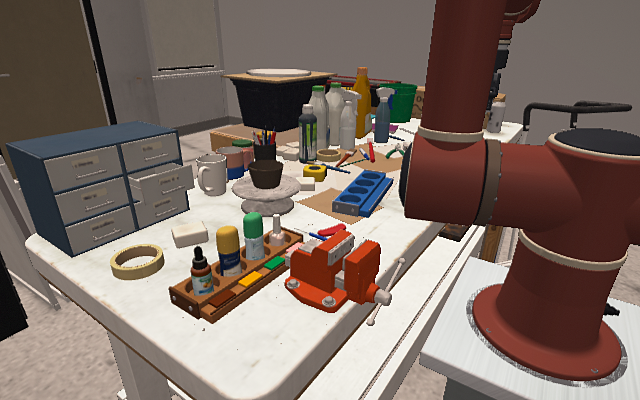

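The side view shows, left to right from the robot, brown, yellow, green and pink, with the blue rack at about (362,192). A red vise stands in front of the wooden rack's right end. Next I'll enlarge the racks.

```bash
python3 - <<'E'
import cv2,numpy as np
a=cv2.imread("pics/side0.png");b=cv2.imread("pics/scene0.png")
def g(i,x,y,w,h,k): return cv2.resize(i[y:y+h,x:x+w],None,fx=k,fy=k,interpolation=cv2.INTER_CUBIC)
cv2.imwrite("pics/c1.png",g(a,160,200,160,120,5))
A=g(a,320,160,80,60,7); B=g(b,340,150,110,70,7)
cv2.imwrite("pics/c2.png",g(a,320,160,80,60,10)); cv2.imwrite("pics/c3.png",g(b,140,180,140,90,5.5));cv2.imwrite("pics/c4.png",B)
E
```

```text
(no output)
```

View pics/c1.png

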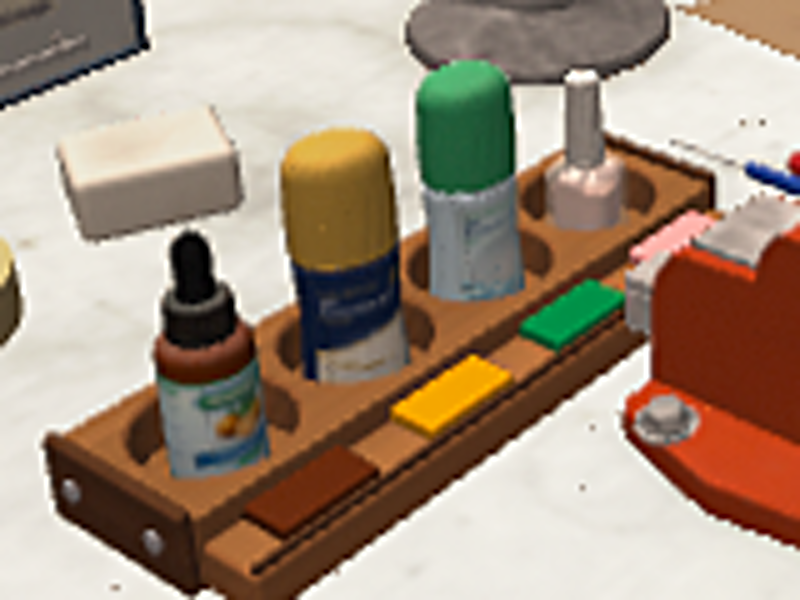

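View pics/c2.png

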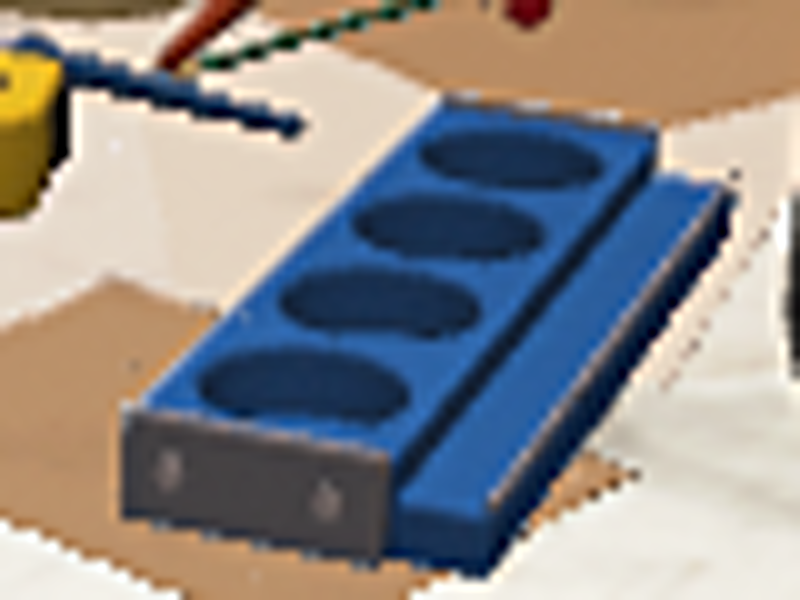

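View pics/c3.png

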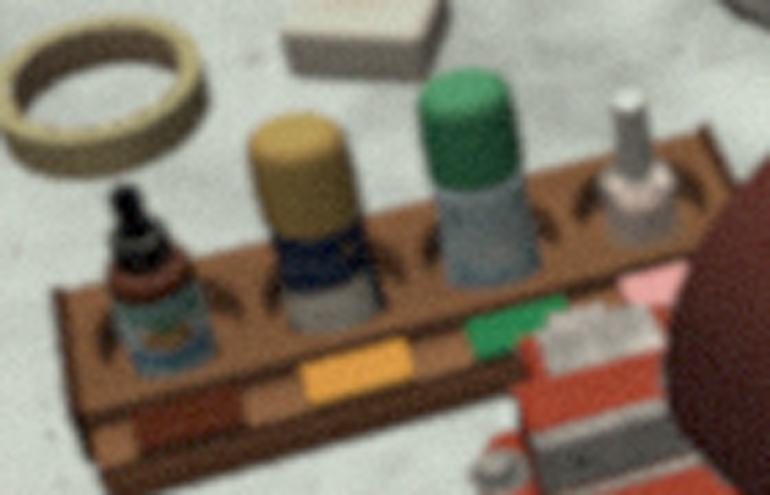

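View pics/c4.png

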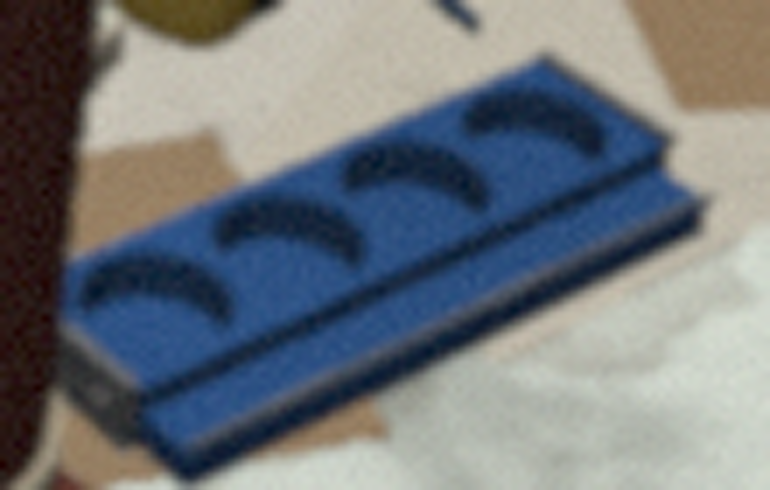

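```bash
cat > h.py <<'E'
import pickle,numpy as np
F={n:pickle.load(open(n+"0.pkl","rb")) for n in("side","scene")}
def proj(f,X):
    c=np.atleast_2d(X)@f["R"].T+f["t"]; p=c@f["mtx"].T; return p[:,:2]/p[:,2:]
C={"c1":("side",160,200,5),"c2":("side",320,160,10),"c3":("scene",140,180,5.5),"c4":("scene",340,150,7)}
def px(c,u,v):
    n,x,y,k=C[c]; return F[n],np.array([x+(u+.5)/k-.5,y+(v+.5)/k-.5])
E
python3 - <<'E'
from h import *
from scipy.optimize import least_squares
# c,u,v,x,y,z ; x 'b'/'f' unknown, z 't' unknown
O=[(1,"c2",305,385,0,.099,.03),(1,"c2",380,303,0,.033,.03),(1,"c2",450,228,0,-.033,.03),(1,"c2",512,158,0,-.099,.03),
(1,"c2",125,408,'b',.142,.034),(1,"c2",390,455,'f',.142,.034),(1,"c4",545,55,'b',-.142,.034),(1,"c4",672,140,'f',-.142,.034),
(1,"c2",735,190,-.065,-.142,.024),(1,"c2",490,500,-.065,.142,.024),(1,"c4",710,200,-.065,-.142,.024),(1,"c4",190,445,-.065,.142,.024),
(0,"c1",311,490,-.05,.099,'t'),(0,"c1",453,395,-.05,.033,'t'),(0,"c1",574,313,-.05,-.033,'t'),
(0,"c3",190,417,-.05,.099,'t'),(0,"c3",357,370,-.05,.033,'t'),(0,"c3",515,328,-.05,-.033,'t'),
(0,"c1",48,437,'b',.142,.034),(0,"c1",190,517,'f',.142,.034),(0,"c1",607,137,'b',-.142,.034),(0,"c1",713,180,'f',-.142,.034),
(0,"c3",58,290,'b',.142,.034),(0,"c3",82,418,'f',.142,.034),(0,"c3",705,128,'b',-.142,.034)]
def res(p,full=False):
    r=[]
    for k,c,u,v,x,y,z in O:
        X,Y,a=p[3*k:3*k+3]; x={'b':p[6],'f':p[7]}.get(x,x); z=p[8] if z=='t' else z
        f,q=px(c,u,v); r.append(proj(f,[X+np.cos(a)*x-np.sin(a)*y,Y+np.sin(a)*x+np.cos(a)*y,z])[0]-q)
    return np.array(r) if full else np.ravel(r)
s=least_squares(res,[.5,.4,0,.6,0,0,.035,-.035,.024],loss="soft_l1")
print(s.x.round(4)); 
for o,r in zip(O,res(s.x,1)): print(o[1:],r.round(2))
p=s.x; a=p[2]; Rz=np.array([[np.cos(a),-np.sin(a)],[np.sin(a),np.cos(a)]])
for n,z,q in [("brown",.106,[("c1",189,240),("c3",124,192)]),("yellow",.112,[("c1",340,145),("c3",297,128)]),("green",.112,[("c1",467,75),("c3",465,82)]),("pink",.087,[("c1",582,75),("c3",629,98)])]:
    t=least_squares(lambda w:np.ravel([proj(px(*k)[0],[w[0],w[1],w[2]])[0]-px(*k)[1] for k in q]),[.5,.4,z]).x
    print(n,t.round(4),"rack",(Rz.T@(t[:2]-p[:2])).round(4))
for k in(0,1):
  print([ (p[3*k:3*k+2]+np.array([-np.sin(p[3*k+2]),np.cos(p[3*k+2])])*y).round(4).tolist() for y in(.099,.033,-.033,-.099)])
E
```

```text
[ 0.5107  0.1551 -0.0422  0.4971 -0.3156  0.1735  0.0326 -0.0389  0.0238]
('c2', 305, 385, 0, 0.099, 0.03) [-0.31  0.02]
('c2', 380, 303, 0, 0.033, 0.03) [-0.3  -0.29]
('c2', 450, 228, 0, -0.033, 0.03) [-0.55 -0.44]
('c2', 512, 158, 0, -0.099, 0.03) [-0.65 -0.36]
('c2', 125, 408, 'b', 0.142, 0.034) [0.68 0.24]
('c2', 390, 455, 'f', 0.142, 0.034) [0.22 0.33]
('c4', 545, 55, 'b', -0.142, 0.034) [0.14 0.09]
('c4', 672, 140, 'f', -0.142, 0.034) [ 0.63 -0.21]
('c2', 735, 190, -0.065, -0.142, 0.024) [ 0.31 -3.01]
('c2', 490, 500, -0.065, 0.142, 0.024) [-0.18  1.2 ]
('c4', 710, 200, -0.065, -0.142, 0.024) [ 1.62 -1.3 ]
('c4', 190, 445, -0.065, 0.142, 0.024) [-2.15  2.47]
('c1', 311, 490, -0.05, 0.099, 't') [ 0.04 -0.75]
('c1', 453, 395, -0.05, 0.033, 't') [-0.11 -0.73]
('c1', 574, 313, -0.05, -0.033, 't') [ 0.05 -0.69]
('c3', 190, 417, -0.05, 0.099, 't') [0.34 1.15]
('c3', 357, 370, -0.05, 0.033, 't') [0.8  1.24]
('c3', 515, 328, -0.05, -0.033, 't') [1.47 0.81]
('c1', 48, 437, 'b', 0.142, 0.034) [-0.6  -0.15]
('c1', 190, 517, 'f', 0.142, 0.034) [-2.02  0.17]
('c1', 607, 137, 'b', -0.142, 0.034) [-1.8  -2.81]
('c1', 713, 180, 'f', -0.142, 0.034) [ 1.82 -2.26]
('c3', 58, 290, 'b', 0.142, 0.034) [-1.11  1.15]
('c3', 82, 418, 'f', 0.142, 0.034) [-2.62 -0.16]
('c3', 705, 128, 'b', -0.142, 0.034) [1.83 0.25]
brown [0.5119 0.2555 0.1053] rack [-0.003   0.1003]
yellow [0.5119 0.188  0.1119] rack [-0.0002  0.0329]
green [0.5128 0.1207 0.1122] rack [ 0.0035 -0.0342]
pink [0.5095 0.0558 0.0858] rack [ 0.003  -0.0993]
[[0.5149, 0.254], [0.5121, 0.1881], [0.5093, 0.1221], [0.5065, 0.0562]]
[[0.48, -0.2181], [0.4914, -0.2831], [0.5028, -0.3482], [0.5142, -0.4132]]
```

The four bottle positions match the well centres to about 3 mm. I'll hover over the blue rack and refine its pose with the wrist camera.

```bash
cat >> h.py <<'E'
def go(x,y,z,yaw_deg=None):
    from plant import manip
    from scipy.spatial.transform import Rotation as Rn
    s=manip.state(); q=s["tool_rot"]; R=Rn.from_quat([*q[1:],q[0]])
    yaw=np.degrees(np.arctan2(*R.as_matrix()[1::-1,0])); tilt=R.as_matrix()[:,2]
    tg=yaw if yaw_deg is None else yaw_deg
    a=np.radians(tg); d=np.array([x,y,z])-s["tool_pos"]
    t=100*np.array([d[0]*np.cos(a)+d[1]*np.sin(a),d[0]*np.sin(a)-d[1]*np.cos(a),-d[2]])
    print("yaw",yaw.round(2),"toolz",tilt.round(3),"turn az",(-(tg-yaw)).round(2),"then shift cm",t.round(2),"rows",(np.linalg.norm(t)/4.1).round(1))
E
python3 -c "
from h import *
go(.46,-.34,.30,99.9)"
```

```text
yaw 23.48 toolz [-0.     0.002 -1.   ] turn az -76.42 then shift cm [19.3 24.8 -5.1] rows 7.8
```

Call:
move_arm(rows=[[0,0,-1,0,0,-6.95,1],[0,0,-1,0,0,-6.95,1],[0,0,-1,0,0,-6.95,1],[0,0,-1,0,0,-6.95,1],[0,0,-1.1,0,0,-6.95,1],[0,0,0,0,0,-6.95,1],[0,0,0,0,0,-6.95,1],[0,0,0,0,0,-6.95,1],[0,0,0,0,0,-6.95,1],[0,0,0,0,0,-6.95,1],[0,0,0,0,0,-6.92,1],[2.4,3.1,0,0,0,0,1],[2.4,3.1,0,0,0,0,1],[2.4,3.1,0,0,0,0,1],[2.4,3.1,0,0,0,0,1],[2.4,3.1,0,0,0,0,1],[2.4,3.1,0,0,0,0,1],[2.4,3.1,0,0,0,0,1],[2.5,3.1,0,0,0,0,1],[0,0,0,0,0,0,1]])

```text
time: 1.82
tool_pos: [0.4635, -0.3355, 0.3007]
tool_rot: [-0.0, 0.641, 0.768, 0.001]
contact_force: [-0.6, -1.0, -0.8]
gripper_width: 1.002
grasp_force: 0.0
```

```bash
python3 - <<'E'
from plant import manip
import cv2,pickle
f=manip.grab_frame("wrist"); cv2.imwrite("pics/w1.png",f["img"]); pickle.dump(f,open("w1.pkl","wb"))
from h import *
go(.46,.10,.30,88)
E
```

```text
yaw 100.22 toolz [-0.     0.001 -1.   ] turn az 12.22 then shift cm [43.74 -1.72  0.07] rows 10.7
```

View pics/w1.png

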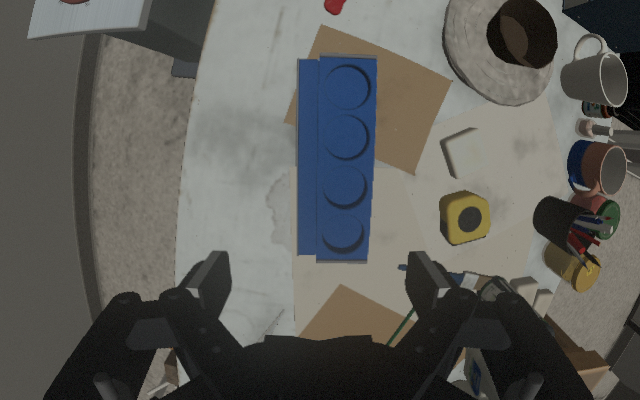

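The wrist view shows the blue wells with rim centres near (347,87), (346,137), (345,188) and (343,234). Moving over the wood rack now.

Call:
move_arm(rows=[[0,0,0,0,0,6.1,1],[0,0,0,0,0,6.12,1],[4,-0.16,0,0,0,0,1],[4,-0.16,0,0,0,0,1],[4,-0.16,0,0,0,0,1],[4,-0.16,0,0,0,0,1],[4,-0.16,0,0,0,0,1],[4,-0.16,0,0,0,0,1],[4,-0.16,0,0,0,0,1],[4,-0.16,0,0,0,0,1],[4,-0.16,0,0,0,0,1],[4,-0.16,0,0,0,0,1],[3.7,-0.16,0,0,0,0,1],[0,0,0,0,0,0,1],[0,0,0,0,0,0,1]])

```text
time: 3.12
tool_pos: [0.46, 0.0975, 0.3007]
tool_rot: [0.0, 0.72, 0.694, -0.0]
contact_force: [0.3, -0.8, -0.5]
gripper_width: 1.002
grasp_force: 0.0
```

```bash
cat >> h.py <<'E'
def ray(f,u,v,z):
    d=(np.array([u,v])-f["mtx"][:2,2])/f["mtx"][0,0]; th=np.linalg.norm(d)
    c=np.r_[d/th*np.sin(th),np.cos(th)]; w=f["R"].T@c; o=-f["R"].T@f["t"]
    return o+w*(z-o[2])/w[2]
E
python3 - <<'E'
from plant import manip
import cv2,pickle
f=manip.grab_frame("wrist"); cv2.imwrite("pics/w2.png",f["img"]); pickle.dump(f,open("w2.pkl","wb"))
from h import *
w=pickle.load(open("w1.pkl","rb")); i=cv2.resize(w["img"][50:270,280:400],None,fx=2.6,fy=2.6,interpolation=cv2.INTER_CUBIC)
P=np.array([ray(w,*p,.03) for p in[(347,87),(346,137),(345,188),(343,234.5)]]); print(P.round(4),np.diff(P,axis=0).round(4))
j=f["img"]; j=cv2.resize(j[20:320,180:460],None,fx=1.9,fy=1.9,interpolation=cv2.INTER_CUBIC)
j=j[:570]; i=i[:570]; i=cv2.copyMakeBorder(i,0,570-len(i) if len(i)<570 else 0,0,0,0)
o=np.hstack([i[:,:265],j]); print(o.shape); cv2.imwrite("pics/w2c.png",o[:600,:800])
E
```

```text
[[ 0.4807 -0.2239  0.03  ]
 [ 0.4914 -0.2871  0.03  ]
 [ 0.5031 -0.3529  0.03  ]
 [ 0.5137 -0.4175  0.03  ]] [[ 0.0107 -0.0632  0.    ]
 [ 0.0117 -0.0658  0.    ]
 [ 0.0106 -0.0646  0.    ]]
(570, 797, 3)
```

View pics/w2c.png

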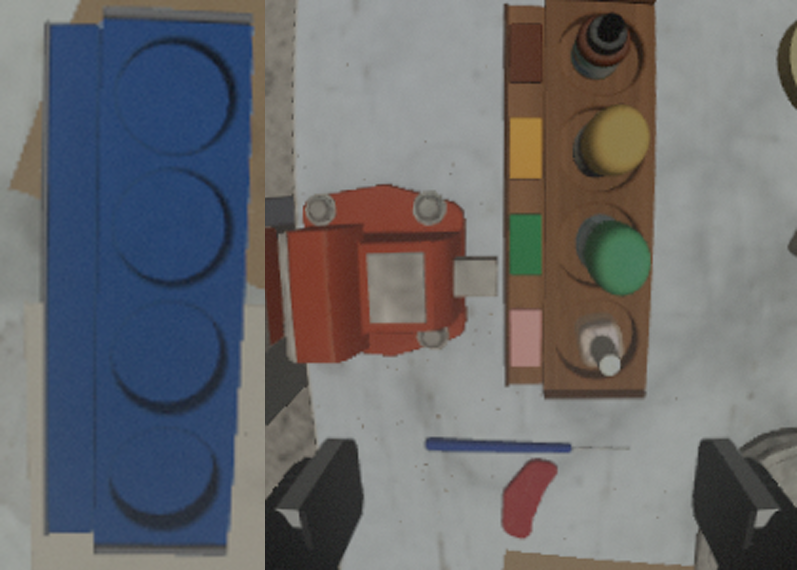

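```bash
python3 - <<'E'
from h import *
f=pickle.load(open("w2.pkl","rb"))
for n,u,v,z in[("brown",612,25,.109),("yellow",617,140,.112),("green",619,256,.112),("pink",610,365,.086),("tb",526,52,.024),("ty",526,148,.024),("tg",526,244,.024),("tp",526,338,.024)]:
    print(n,ray(f,(u-265)/1.9+180,v/1.9+20,z).round(4))
c=np.array([.4972,-.3195]);a=.172
for y in(.099,.033,-.033,-.099): print((c+y*np.array([-np.sin(a),np.cos(a)])).round(4))
go(.511,.0535,.20,88)
E
```

```text
brown [0.5113 0.2518 0.109 ]
yellow [0.5109 0.1874 0.112 ]
green [0.5106 0.1251 0.112 ]
pink [0.5089 0.0553 0.086 ]
tb [0.4654 0.2561 0.024 ]
ty [0.4628 0.1893 0.024 ]
tg [0.4603 0.1238 0.024 ]
tp [0.4577 0.0575 0.024 ]
[ 0.4803 -0.222 ]
[ 0.4916 -0.287 ]
[ 0.5028 -0.352 ]
[ 0.5141 -0.417 ]
yaw 87.71 toolz [-0.    -0.001 -1.   ] turn az -0.29 then shift cm [-4.11  5.23 10.07] rows 2.9
```

Call:
move_arm(rows=[[-1.35,1.7,1,0,0,0,0.2],[-1.35,1.7,1,0,0,0,0.2],[-1.3,1.7,1,0,0,0,0.2],[0,0,3,0,0,0,0.2],[0,0,3,0,0,0,0.2],[0,0,3,0,0,0,0.2],[0,0,3,0,0,0,0.2],[0,0,3,0,0,0,0.2],[0,0,2,0,0,0,0.2],[0,0,1.3,0,0,0,0.2],[0,0,1,0,0,0,0.2],[0,0,0,0,0,0,0.2],[0,0,0,0,0,0,0.2]])

```text
time: 4.25
tool_pos: [0.5097, 0.0536, 0.078]
tool_rot: [-0.0, 0.722, 0.692, -0.0]
contact_force: [0.8, 0.2, 0.2]
gripper_width: 0.604
grasp_force: 0.0
```

```bash
python3 - <<'E'
from plant import manip
import cv2
a=manip.grab_frame("side")["img"][200:320,160:320]; b=manip.grab_frame("wrist")["img"]
o=np=None
import numpy as np
cv2.imwrite("pics/p1.png",np.hstack([cv2.resize(a,(400,300)),cv2.resize(b,(400,300),interpolation=cv2.INTER_AREA)]))
E
```

```text
(no output)
```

View pics/p1.png

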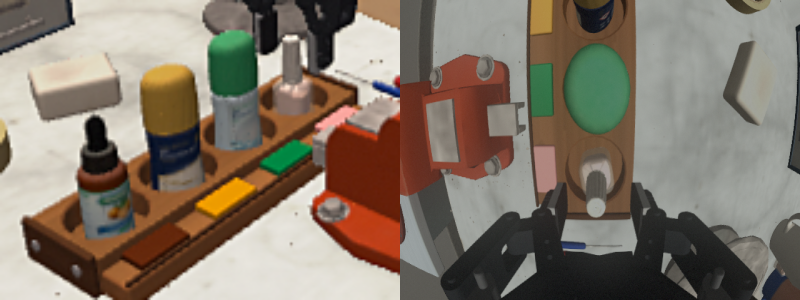

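```bash
python3 - <<'E'
from h import *
from plant import manip
f=manip.grab_frame("wrist")
def fe(X):
    c=f["R"]@X+f["t"]; r=np.linalg.norm(c[:2]); return c[:2]/r*np.arctan2(r,c[2])*f["mtx"][0,0]+f["mtx"][:2,2]
p=manip.state()["tool_pos"]; print(fe(p),fe(p+[0,0,.009]),fe(p+[0,.02,.009]))
E
```

```text
[317.55764414 271.71631116] [317.5762173  281.76266832] [315.45735481 238.86397116]
```

The pink cap sits between the pads, about 3 mm toward +y of the TCP. I'll shift, close and lift.

Call:
move_arm(rows=[[0.3,0,0,0,0,0,0.2],[0,0,0,0,0,0,-1],[0,0,0,0,0,0,-1],[0,0,0,0,0,0,-1],[0,0,0,0,0,0,-1],[0,0,0,0,0,0,-1],[0,0,0,0,0,0,-1],[0,0,0,0,0,0,-1],[0,0,0,0,0,0,-1],[0,0,-1,0,0,0,-1],[0,0,-1,0,0,0,-1],[0,0,-2,0,0,0,-1],[0,0,-3,0,0,0,-1],[0,0,-3,0,0,0,-1],[0,0,-3,0,0,0,-1],[0,0,-3,0,0,0,-1],[0,0,0,0,0,0,-1]])

```text
time: 5.82
tool_pos: [0.513, 0.0577, 0.2467]
tool_rot: [0.005, 0.721, 0.693, 0.005]
contact_force: [0.5, -0.2, -0.3]
gripper_width: 0.182
grasp_force: 58.5
```

```bash
python3 - <<'E'
from h import *
go(.4803,-.2225,.235,99.9)
E
```

```text
yaw 87.68 toolz [ 0.013 -0.001 -1.   ] turn az -12.22 then shift cm [-27.04  -8.04   1.17] rows 6.9
```

Call:
move_arm(rows=[[0,0,0,0,0,-4,-1],[0,0,0,0,0,-4.2,-1],[0,0,0,0,0,-4,-1],[-2,-0.6,0,0,0,0,-1],[-3.2,-0.95,0,0,0,0,-1],[-3.4,-1,0,0,0,0,-1],[-3.4,-1,0,0,0,0,-1],[-3.4,-1,0,0,0,0,-1],[-3.4,-1,0,0,0,0,-1],[-3.4,-1,0,0,0,0,-1],[-2.8,-0.85,0,0,0,0,-1],[-2,-0.6,0,0,0,0,-1],[0,0,0,0,0,0,-1],[0,0,0,0,0,0,-1],[0,0,0,0,0,0,-1]])

```text
time: 7.07
tool_pos: [0.4771, -0.2214, 0.238]
tool_rot: [-0.0, 0.644, 0.765, 0.0]
contact_force: [-0.3, 0.2, -0.8]
gripper_width: 0.182
grasp_force: 58.6
```

```bash
python3 - <<'E'
from h import *
go(.4803,-.2225,.13)
go(.4803,-.2225,.08)
from plant import manip
import cv2
a=manip.grab_frame("side")["img"][80:240,300:460]; b=manip.grab_frame("wrist")["img"]
cv2.imwrite("pics/p2.png",np.hstack([cv2.resize(a,(300,300)),cv2.resize(b,(480,300),interpolation=cv2.INTER_AREA)]))
E
```

```text
yaw 99.88 toolz [-0.     0.001 -1.   ] turn az -0.0 then shift cm [-0.17  0.29 10.8 ] rows 2.6
yaw 99.88 toolz [-0.     0.001 -1.   ] turn az -0.0 then shift cm [-0.17  0.29 15.8 ] rows 3.9
```

View pics/p2.png

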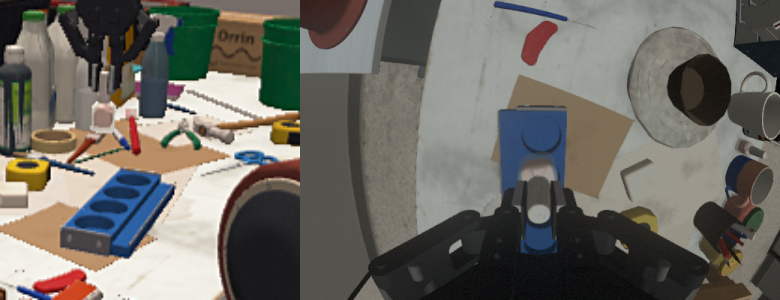

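Pink hangs upright over the leftmost well. Lowering and releasing it.

Call:
move_arm(rows=[[-0.17,0.3,2,0,0,0,-1],[0,0,3,0,0,0,-1],[0,0,3,0,0,0,-1],[0,0,2.5,0,0,0,-1],[0,0,2,0,0,0,-1],[0,0,1.5,0,0,0,-1],[0,0,1,0,0,0,-1],[0,0,0.6,0,0,0,-1],[0,0,0.3,0,0,0,-1],[0,0,0,0,0,0,-1],[0,0,0,0,0,0,-1]])

```text
time: 8.08
tool_pos: [0.4813, -0.2233, 0.0802]
tool_rot: [0.001, 0.643, 0.765, 0.0]
contact_force: [0.3, -1.4, -0.7]
gripper_width: 0.186
grasp_force: 58.7
```

Call:
move_arm(rows=[[0,0,0.2,0,0,0,-1],[0,0,0,0,0,0,-1],[0,0,0,0,0,0,0.1],[0,0,0,0,0,0,0.1],[0,0,0,0,0,0,0.1],[0,0,0,0,0,0,0.1],[0,0,-1,0,0,0,0.1],[0,0,-2,0,0,0,0.1],[0,0,-3,0,0,0,0.1],[0,0,-4,0,0,0,0.2],[0,0,-4,0,0,0,0.2],[0,0,-3,0,0,0,0.2],[0,0,0,0,0,0,0.2],[0,0,0,0,0,0,0.2]])

```text
time: 9.25
tool_pos: [0.4816, -0.2238, 0.2508]
tool_rot: [0.003, 0.644, 0.765, 0.0]
contact_force: [-0.5, -0.1, 0.3]
gripper_width: 0.597
grasp_force: 0.0
```

```bash
python3 - <<'E'
from h import *
go(.5107,.123,.247,87.7)
from plant import manip
import cv2
a=manip.grab_frame("side")["img"][80:240,300:460]; b=manip.grab_frame("wrist")["img"]
cv2.imwrite("pics/p3.png",np.hstack([cv2.resize(a,(300,300)),cv2.resize(b,(480,300),interpolation=cv2.INTER_AREA)]))
E
```

```text
yaw 99.88 toolz [ 0.005 -0.003 -1.   ] turn az 12.18 then shift cm [34.77  1.52  0.38] rows 8.5
```

View pics/p3.png

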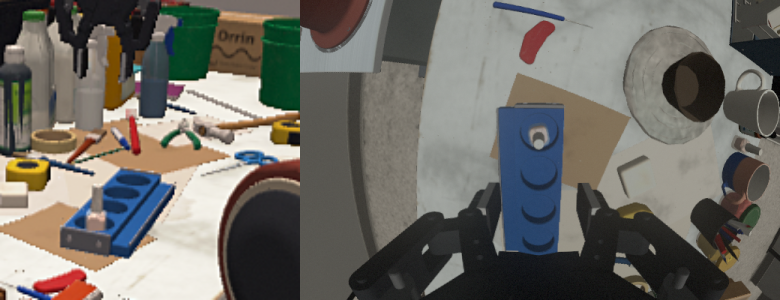

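Pink stands in the leftmost well. Green is next.

Call:
move_arm(rows=[[0,0,0,0,0,6.1,0.4],[0,0,0,0,0,6.1,0.4],[3.5,0.15,0,0,0,0,0.4],[4,0.17,0,0,0,0,0.4],[4,0.18,0,0,0,0,0.4],[4,0.18,0,0,0,0,0.4],[4,0.18,0,0,0,0,0.4],[4,0.18,0,0,0,0,0.4],[4,0.18,0,0,0,0,0.4],[4,0.18,0,0,0,0,0.4],[3.25,0.15,0,0,0,0,0.4],[0,0,1.5,0,0,0,0.4],[0,0,3,0,0,0,0.4],[0,0,2,0,0,0,0.4],[0,0,0,0,0,0,0.4],[0,0,0,0,0,0,0.4]])

```text
time: 10.68
tool_pos: [0.508, 0.1234, 0.1789]
tool_rot: [-0.002, 0.721, 0.693, -0.003]
contact_force: [-0.8, 0.4, -0.2]
gripper_width: 0.701
grasp_force: 0.0
```

```bash
cat >> h.py <<'E'
def fe(f,X):
    c=f["R"]@X+f["t"]; r=np.linalg.norm(c[:2]); return c[:2]/r*np.arctan2(r,c[2])*f["mtx"][0,0]+f["mtx"][:2,2]
E
python3 - <<'E'
from h import *
go(.5107,.123,.08)
from plant import manip
import cv2
f=manip.grab_frame("wrist");p=manip.state()["tool_pos"]; print(p)
i=f["img"].copy()
for b in[(.5107,.123),(.511,.188),(.5113,.2535)]:
    u=fe(f,np.array([*b,.113])); print(u); cv2.drawMarker(i,tuple(int(round(k)) for k in u),(255,0,255),0,8)
cv2.imwrite("pics/p4.png",i); pickle.dump(f,open("w4.pkl","wb"))
E
```

```text
yaw 87.69 toolz [-0.007 -0.001 -1.   ] turn az -0.0 then shift cm [-0.03  0.27  9.89] rows 2.4
[0.50938123 0.1234201  0.18109505]
[322.4297863  223.43350757]
[318.86687863 122.00873824]
[314.9385879   18.60869135]
```

View pics/p4.png

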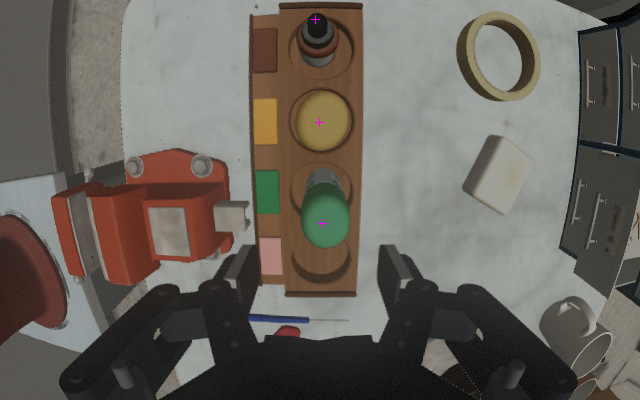

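The projected markers land on the cap tops: green near (324,222), yellow (322,121), brown (317,20). Descending on green and gripping.

Call:
move_arm(rows=[[0,0.3,2,0,0,0,0.4],[0,0,2.5,0,0,0,0.4],[0,0,2.5,0,0,0,0.4],[0,0,1.6,0,0,0,0.4],[0,0,1,0,0,0,0.4],[0,0,0.4,0,0,0,0.4],[0,0,0,0,0,0,0.4],[0,0,0,0,0,0,-1],[0,0,0,0,0,0,-1],[0,0,0,0,0,0,-1],[0,0,0,0,0,0,-1],[0,0,0,0,0,0,-1],[0,0,0,0,0,0,-1],[0,0,0,0,0,0,-1],[0,0,0,0,0,0,-1]])

```text
time: 11.98
tool_pos: [0.5142, 0.1236, 0.084]
tool_rot: [0.001, 0.721, 0.693, 0.001]
contact_force: [-2.6, 0.3, 6.0]
gripper_width: 0.383
grasp_force: 59.6
```

Call:
move_arm(rows=[[0,0,-1,0,0,0,-1],[0,0,-2,0,0,0,-1],[0,0,-3,0,0,0,-1],[0,0,-3,0,0,0,-1],[0,0,-3,0,0,0,-1],[0,0,-3,0,0,0,-1],[0,0,-1.5,0,0,0,-1],[0,0,0,0,0,-4,-1],[0,0,0,0,0,-4.2,-1],[0,0,0,0,0,-4,-1],[0,0,0,0,0,0,-1]])

```text
time: 12.9
tool_pos: [0.513, 0.1234, 0.2478]
tool_rot: [0.0, 0.643, 0.766, 0.0]
contact_force: [0.4, 0.2, -1.2]
gripper_width: 0.381
grasp_force: 59.6
```

```bash
python3 - <<'E'
from h import *
go(.4916,-.2875,.25,99.9)
E
```

```text
yaw 99.94 toolz [ 0.001  0.    -1.   ] turn az 0.04 then shift cm [-40.11  -9.17  -0.22] rows 10.0
```

Call:
move_arm(rows=[[-2.55,-0.6,0,0,0,0,-1],[-3.5,-0.8,0,0,0,0,-1],[-3.5,-0.8,0,0,0,0,-1],[-3.5,-0.8,0,0,0,0,-1],[-3.5,-0.8,0,0,0,0,-1],[-3.5,-0.8,0,0,0,0,-1],[-3.5,-0.8,0,0,0,0,-1],[-3.5,-0.8,0,0,0,0,-1],[-3.5,-0.8,0,0,0,0,-1],[-3.5,-0.8,0,0,0,0,-1],[-3.5,-0.8,0,0,0,0,-1],[-2.55,-0.6,0,0,0,0,-1],[0,0,0,0,0,0,-1],[0,0,0,0,0,0,-1],[0,0,0,0,0,0,-1]])

```text
time: 14.15
tool_pos: [0.4911, -0.2869, 0.247]
tool_rot: [-0.0, 0.644, 0.765, 0.0]
contact_force: [-0.4, 0.0, -1.0]
gripper_width: 0.38
grasp_force: 59.6
```

```bash
python3 - <<'E'
from h import *
go(.4916,-.2875,.084,99.9)
E
```

```text
yaw 99.83 toolz [-0.     0.001 -1.   ] turn az -0.07 then shift cm [-0.07  0.04 16.3 ] rows 4.0
```

Call:
move_arm(rows=[[0,0,1.5,0,0,0,-1],[0,0,3,0,0,0,-1],[0,0,3,0,0,0,-1],[0,0,2.5,0,0,0,-1],[0,0,2,0,0,0,-1],[0,0,1.5,0,0,0,-1],[0,0,1.2,0,0,0,-1],[0,0,0.8,0,0,0,-1],[0,0,0.3,0,0,0,-1],[0,0,0.2,0,0,0,-1],[0,0,0.2,0,0,0,-1],[0,0,0,0,0,0,-1],[0,0,0,0,0,0,-1]])

```text
time: 15.23
tool_pos: [0.4917, -0.2878, 0.0859]
tool_rot: [0.001, 0.644, 0.765, 0.0]
contact_force: [0.2, 0.2, -0.7]
gripper_width: 0.386
grasp_force: 59.6
```

Call:
move_arm(rows=[[0,0,0.2,0,0,0,-1],[0,0,0.1,0,0,0,-1],[0,0,0,0,0,0,-1],[0,0,0,0,0,0,-1]])

```text
time: 15.57
tool_pos: [0.492, -0.2883, 0.0841]
tool_rot: [0.001, 0.644, 0.765, -0.0]
contact_force: [-1.7, 1.7, 6.3]
gripper_width: 0.384
grasp_force: 60.4
```

Contact at 6 N, so the bottle is on the floor of its well. Releasing and going up.

Call:
move_arm(rows=[[0,0,0,0,0,0,0.4],[0,0,0,0,0,0,0.4],[0,0,0,0,0,0,0.4],[0,0,0,0,0,0,0.4],[0,0,-1,0,0,0,0.4],[0,0,-2,0,0,0,0.4],[0,0,-3,0,0,0,0.4],[0,0,-4,0,0,0,0.4],[0,0,-4,0,0,0,0.4],[0,0,-2.5,0,0,0,0.4],[0,0,0,0,0,6.1,0.4],[0,0,0,0,0,6.1,0.4],[0,0,0,0,0,0,0.4]])

```text
time: 16.65
tool_pos: [0.4915, -0.2876, 0.2487]
tool_rot: [0.001, 0.722, 0.692, 0.0]
contact_force: [-0.1, -0.3, -0.4]
gripper_width: 0.7
grasp_force: 0.0
```

```bash
python3 - <<'E'
from h import *
go(.511,.188,.25,87.7)
E
```

```text
yaw 87.59 toolz [ 0.002 -0.001 -1.   ] turn az -0.11 then shift cm [ 4.76e+01  4.00e-02 -1.30e-01] rows 11.6
```

Next is yellow: travel 47.6 cm, then down to z 0.08.

Call:
move_arm(rows=[[3,0,0,0,0,0,0.4],[4,0,0,0,0,0,0.4],[4,0,0,0,0,0,0.4],[4,0,0,0,0,0,0.4],[4,0,0,0,0,0,0.4],[4,0,0,0,0,0,0.4],[4,0,0,0,0,0,0.4],[4,0,0,0,0,0,0.4],[4,0,0,0,0,0,0.4],[4,0,0,0,0,0,0.4],[4,0,0,0,0,0,0.4],[3,0,0,0,0,0,0.4],[1.6,0,0,0,0,0,0.4],[0,0,2,0,0,0,0.4],[0,0,3,0,0,0,0.4],[0,0,2,0,0,0,0.4],[0,0,0,0,0,0,0.4],[0,0,0,0,0,0,0.4]])

```text
time: 18.15
tool_pos: [0.5094, 0.188, 0.1757]
tool_rot: [-0.001, 0.721, 0.693, -0.002]
contact_force: [-0.3, 0.5, 0.2]
gripper_width: 0.701
grasp_force: 0.0
```

```bash
python3 - <<'E'
from h import *
go(.512,.188,.08)
E
```

```text
yaw 87.78 toolz [-0.003 -0.001 -1.   ] turn az -0.0 then shift cm [0.01 0.26 9.57] rows 2.3
```

Call:
move_arm(rows=[[0,0.2,2,0,0,0,0.4],[0,0,2.5,0,0,0,0.4],[0,0,2.5,0,0,0,0.4],[0,0,1.5,0,0,0,0.4],[0,0,1,0,0,0,0.4],[0,0,0.2,0,0,0,0.4],[0,0,0,0,0,0,0.4],[0,0,0,0,0,0,-1],[0,0,0,0,0,0,-1],[0,0,0,0,0,0,-1],[0,0,0,0,0,0,-1],[0,0,0,0,0,0,-1],[0,0,0,0,0,0,-1],[0,0,0,0,0,0,-1],[0,0,0,0,0,0,-1]])

```text
time: 19.4
tool_pos: [0.5136, 0.1885, 0.0823]
tool_rot: [0.001, 0.721, 0.693, 0.001]
contact_force: [-4.1, -0.4, 6.4]
gripper_width: 0.391
grasp_force: 59.5
```

Call:
move_arm(rows=[[0,0,-1,0,0,0,-1],[0,0,-2,0,0,0,-1],[0,0,-3,0,0,0,-1],[0,0,-3,0,0,0,-1],[0,0,-3,0,0,0,-1],[0,0,-3,0,0,0,-1],[0,0,-1.5,0,0,0,-1],[0,0,0,0,0,-4,-1],[0,0,0,0,0,-4.2,-1],[0,0,0,0,0,-4,-1],[0,0,0,0,0,0,-1],[0,0,0,0,0,0,-1]])

```text
time: 20.4
tool_pos: [0.5124, 0.1881, 0.2455]
tool_rot: [0.0, 0.644, 0.765, 0.0]
contact_force: [-0.3, 0.1, -0.3]
gripper_width: 0.39
grasp_force: 59.7
```

```bash
python3 - <<'E'
from h import *
go(.5028,-.3525,.25,99.9)
E
```

```text
yaw 99.78 toolz [ 0.001  0.    -1.   ] turn az -0.12 then shift cm [-53.09 -10.24  -0.45] rows 13.2
```

Call:
move_arm(rows=[[-2.5,-0.5,0,0,0,0,-1],[-3.7,-0.71,0,0,0,0,-1],[-3.7,-0.71,0,0,0,0,-1],[-3.7,-0.71,0,0,0,0,-1],[-3.7,-0.71,0,0,0,0,-1],[-3.7,-0.71,0,0,0,0,-1],[-3.7,-0.71,0,0,0,0,-1],[-3.7,-0.71,0,0,0,0,-1],[-3.7,-0.71,0,0,0,0,-1],[-3.7,-0.71,0,0,0,0,-1],[-3.7,-0.71,0,0,0,0,-1],[-3.7,-0.71,0,0,0,0,-1],[-3.7,-0.71,0,0,0,0,-1],[-3.7,-0.71,0,0,0,0,-1],[-2.5,-0.5,0,0,0,0,-1],[0,0,0,0,0,0,-1],[0,0,0,0,0,0,-1],[0,0,0,0,0,0,-1]])

```text
time: 21.9
tool_pos: [0.5027, -0.352, 0.2448]
tool_rot: [-0.0, 0.644, 0.765, 0.0]
contact_force: [-0.1, 1.0, -0.5]
gripper_width: 0.392
grasp_force: 59.7
```

```bash
python3 - <<'E'
from h import *
go(.5028,-.3525,.084,99.9)
E
```

```text
yaw 99.84 toolz [-0.     0.001 -1.   ] turn az -0.06 then shift cm [-0.05 -0.   16.08] rows 3.9
```

Call:
move_arm(rows=[[0,0,1.5,0,0,0,-1],[0,0,3,0,0,0,-1],[0,0,3,0,0,0,-1],[0,0,2.5,0,0,0,-1],[0,0,2,0,0,0,-1],[0,0,1.5,0,0,0,-1],[0,0,1.2,0,0,0,-1],[0,0,0.8,0,0,0,-1],[0,0,0.3,0,0,0,-1],[0,0,0.2,0,0,0,-1],[0,0,0.2,0,0,0,-1],[0,0,0.1,0,0,0,-1],[0,0,0,0,0,0,-1],[0,0,0,0,0,0,-1]])

```text
time: 23.07
tool_pos: [0.5031, -0.3529, 0.0828]
tool_rot: [0.001, 0.644, 0.765, -0.0]
contact_force: [1.1, -0.1, 0.0]
gripper_width: 0.392
grasp_force: 59.7
```

Call:
move_arm(rows=[[0,0,0.15,0,0,0,-1],[0,0,0,0,0,0,-1],[0,0,0,0,0,0,0.4],[0,0,0,0,0,0,0.4],[0,0,0,0,0,0,0.4],[0,0,0,0,0,0,0.4],[0,0,-1,0,0,0,0.4],[0,0,-2,0,0,0,0.4],[0,0,-3,0,0,0,0.4],[0,0,-4,0,0,0,0.4],[0,0,-4,0,0,0,0.4],[0,0,-2.7,0,0,0,0.4],[0,0,0,0,0,6.1,0.4],[0,0,0,0,0,6.1,0.4],[0,0,0,0,0,0,0.4]])

```text
time: 24.32
tool_pos: [0.5031, -0.3528, 0.2494]
tool_rot: [0.001, 0.722, 0.692, 0.0]
contact_force: [-0.7, 0.9, -0.2]
gripper_width: 0.699
grasp_force: 0.0
```

```bash
python3 - <<'E'
from h import *
go(.5125,.2535,.25,87.7)
E
```

```text
yaw 87.58 toolz [ 0.002 -0.002 -1.   ] turn az -0.12 then shift cm [ 6.062e+01 -1.490e+00 -6.000e-02] rows 14.8
```

Call:
move_arm(rows=[[2.3,-0.05,0,0,0,0,0.4],[4,-0.1,0,0,0,0,0.4],[4,-0.1,0,0,0,0,0.4],[4,-0.1,0,0,0,0,0.4],[4,-0.1,0,0,0,0,0.4],[4,-0.1,0,0,0,0,0.4],[4,-0.1,0,0,0,0,0.4],[4,-0.1,0,0,0,0,0.4],[4,-0.1,0,0,0,0,0.4],[4,-0.1,0,0,0,0,0.4],[4,-0.1,0,0,0,0,0.4],[4,-0.1,0,0,0,0,0.4],[4,-0.1,0,0,0,0,0.4],[4,-0.1,0,0,0,0,0.4],[4,-0.1,0,0,0,0,0.4],[2.3,-0.05,0,0,0,0,0.4],[0,0,3,0,0,0,0.4],[0,0,3,0,0,0,0.4],[0,0,0,0,0,0,0.4],[0,0,0,0,0,0,0.4]])

```text
time: 25.98
tool_pos: [0.5107, 0.2531, 0.1853]
tool_rot: [-0.001, 0.721, 0.693, -0.002]
contact_force: [1.0, 0.2, 1.2]
gripper_width: 0.699
grasp_force: 0.0
```

```bash
python3 - <<'E'
from h import *
go(.5125,.2535,.065)
from plant import manip
import cv2
f=manip.grab_frame("wrist"); i=f["img"].copy()
u=fe(f,np.array([.5125,.2535,.11])); cv2.drawMarker(i,tuple(int(round(k)) for k in u),(255,0,255),0,8)
print(manip.state()["tool_pos"],u); cv2.imwrite("pics/p5.png",i[100:350,200:460].repeat(2,0).repeat(2,1))
E
```

```text
yaw 87.79 toolz [-0.005 -0.002 -1.   ] turn az -0.0 then shift cm [ 0.05  0.18 12.03] rows 2.9
[0.51216183 0.25336834 0.18770724] [320.79336397 217.55861962]
```

View pics/p5.png

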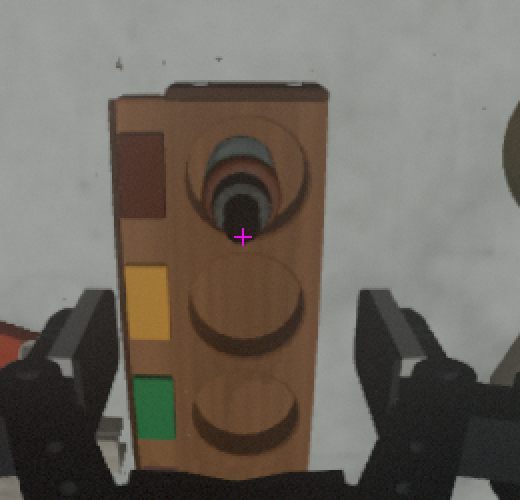

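The bulb top is within 3 mm of the marker. Descending on brown and gripping.

Call:
move_arm(rows=[[0.2,0.1,2,0,0,0,0.4],[0,0,3,0,0,0,0.4],[0,0,3,0,0,0,0.4],[0,0,2,0,0,0,0.4],[0,0,1.3,0,0,0,0.4],[0,0,1,0,0,0,0.4],[0,0,0,0,0,0,0.4],[0,0,0,0,0,0,0.4],[0,0,0,0,0,0,-1],[0,0,0,0,0,0,-1],[0,0,0,0,0,0,-1],[0,0,0,0,0,0,-1],[0,0,0,0,0,0,-1],[0,0,0,0,0,0,-1],[0,0,0,0,0,0,-1],[0,0,0,0,0,0,-1]])

```text
time: 27.37
tool_pos: [0.5145, 0.256, 0.0666]
tool_rot: [0.0, 0.721, 0.693, 0.001]
contact_force: [-1.3, -0.6, 6.2]
gripper_width: 0.356
grasp_force: 59.0
```

Call:
move_arm(rows=[[0,0,-1,0,0,0,-1],[0,0,-2,0,0,0,-1],[0,0,-3,0,0,0,-1],[0,0,-3,0,0,0,-1],[0,0,-3,0,0,0,-1],[0,0,-3,0,0,0,-1],[0,0,-3,0,0,0,-1],[0,0,0,0,0,-4,-1],[0,0,0,0,0,-4.2,-1],[0,0,0,0,0,-4,-1],[0,0,0,0,0,0,-1],[0,0,0,0,0,0,-1]])

```text
time: 28.37
tool_pos: [0.5133, 0.2554, 0.2448]
tool_rot: [0.0, 0.644, 0.765, 0.0]
contact_force: [0.3, -0.4, -0.1]
gripper_width: 0.352
grasp_force: 59.2
```

```bash
python3 - <<'E'
from h import *
go(.5141,-.4175,.25,99.9)
E
```

```text
yaw 99.78 toolz [ 0.  0. -1.] turn az -0.12 then shift cm [-66.31 -11.49  -0.52] rows 16.4
```

Call:
move_arm(rows=[[-1.7,-0.3,0,0,0,0,-1],[-3.7,-0.64,0,0,0,0,-1],[-3.7,-0.64,0,0,0,0,-1],[-3.7,-0.64,0,0,0,0,-1],[-3.7,-0.64,0,0,0,0,-1],[-3.7,-0.64,0,0,0,0,-1],[-3.7,-0.64,0,0,0,0,-1],[-3.7,-0.64,0,0,0,0,-1],[-3.7,-0.64,0,0,0,0,-1],[-3.7,-0.64,0,0,0,0,-1],[-3.7,-0.64,0,0,0,0,-1],[-3.7,-0.64,0,0,0,0,-1],[-3.7,-0.64,0,0,0,0,-1],[-3.7,-0.64,0,0,0,0,-1],[-3.7,-0.64,0,0,0,0,-1],[-3.7,-0.64,0,0,0,0,-1],[-3.7,-0.64,0,0,0,0,-1],[-3.7,-0.64,0,0,0,0,-1],[-1.7,-0.3,0,0,0,0,-1],[0,0,0,0,0,0,-1]])

```text
time: 30.03
tool_pos: [0.5131, -0.4211, 0.2439]
tool_rot: [-0.0, 0.646, 0.764, -0.001]
contact_force: [-0.7, 0.2, -0.7]
gripper_width: 0.351
grasp_force: 59.3
```

Call:
move_arm(rows=[[0,0,0,0,0,0,-1],[0,0,0,0,0,0,-1]])

```text
time: 30.2
tool_pos: [0.514, -0.4166, 0.2442]
tool_rot: [-0.0, 0.644, 0.765, 0.0]
contact_force: [-0.1, 1.0, -0.2]
gripper_width: 0.354
grasp_force: 59.3
```

```bash
python3 - <<'E'
from h import *
go(.5141,-.4175,.0666,99.9)
E
```

```text
yaw 99.85 toolz [-0.     0.001 -1.   ] turn az -0.05 then shift cm [-9.000e-02 -1.000e-02  1.776e+01] rows 4.3
```

Call:
move_arm(rows=[[0,0,2,0,0,0,-1],[0,0,3,0,0,0,-1],[0,0,3,0,0,0,-1],[0,0,3,0,0,0,-1],[0,0,2,0,0,0,-1],[0,0,1.5,0,0,0,-1],[0,0,1.2,0,0,0,-1],[0,0,0.8,0,0,0,-1],[0,0,0.5,0,0,0,-1],[0,0,0.3,0,0,0,-1],[0,0,0.3,0,0,0,-1],[0,0,0.2,0,0,0,-1],[0,0,0,0,0,0,-1],[0,0,0,0,0,0,-1]])

```text
time: 31.37
tool_pos: [0.5143, -0.4177, 0.0671]
tool_rot: [0.0, 0.644, 0.765, -0.0]
contact_force: [-1.2, 0.2, -0.0]
gripper_width: 0.352
grasp_force: 59.3
```

Call:
move_arm(rows=[[0,0,0.15,0,0,0,-1],[0,0,0,0,0,0,-1],[0,0,0,0,0,0,0.4],[0,0,0,0,0,0,0.4],[0,0,0,0,0,0,0.4],[0,0,0,0,0,0,0.4],[0,0,-1,0,0,0,0.4],[0,0,-2,0,0,0,0.4],[0,0,-3,0,0,0,0.4],[0,0,-4,0,0,0,0.4],[0,0,-4,0,0,0,0.4],[0,0,-4,0,0,0,0.4],[0,0,-3,0,0,0,0.4],[0,0,0,0,0,0,0.4],[0,0,0,0,0,0,0.4]])

```text
time: 32.62
tool_pos: [0.5151, -0.4183, 0.2796]
tool_rot: [0.004, 0.644, 0.765, -0.0]
contact_force: [-0.3, -0.1, 0.2]
gripper_width: 0.698
grasp_force: 0.0
```

```bash
python3 - <<'E'
from h import *
from plant import manip
import cv2
a=manip.grab_frame("side")["img"][120:220,310:410]; b=manip.grab_frame("wrist")["img"]
cv2.imwrite("pics/p6.png",np.hstack([cv2.resize(a,(350,350)),b[:350,200:600]]))
E
```

```text
(no output)
```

View pics/p6.png

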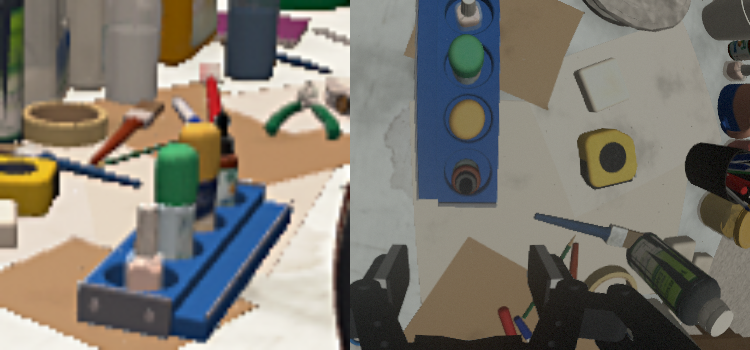

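All four stand upright and centred in their wells: pink, green, yellow, brown from the left. The gripper is clear of them.

```bash
python3 -c "
from plant import manip
print(manip.job_done())"
```

```text
the job is handed in; nothing more can be done
None
```

I moved all four bottles into the blue rack in reverse order (pink, green, yellow, brown from the left) and handed the job in at about 33 s; the last pictures show them upright in their wells, but no verdict came back.

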